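# Tap a clamped block down onto its parallels

## Task

The stepped aluminium block clamped in the low machine vise has ridden up off the two steel parallels beneath it. Using the brass drift, not bare fingers, drive the block down with a firm but controlled push (about 20 N, no heavy blow) until its ledges bear tightly on both parallels, and stand the drift upright on the bench again. Then push lightly with the fingertips against the end of either parallel to feel that it no longer slides, and let go; leave the parallels under the block and the things round about where they are.

Things in the scene. Friction and masses are not known exactly. Their poses are not given: they have to be found in the camera images.
- vise: Low grey machine vise bolted to the bench, 230 x 126 x 60 mm. Origin: centre of its underside. Its x runs from the moving jaw (front, screw and tommy bar) to the fixed jaw (back), its y along the jaws. Bed 28 mm above the bench, 100 mm long in y; jaws 100 mm long in y, faces 48 mm apart, tops 60 mm above the bench. Corner lugs reach y = +-63 mm but are at most 18 mm high.
- workpiece: Stepped aluminium block in the jaws, 48 x 100 mm. Origin: 30 mm below its top; axes as the vise. Two ledges hidden under it, 24 to 36 mm below its top (differs each time), start 3 to 17 mm above the parallels. Moves only vertically, held by jaw friction: slides at 7 to 12 N of push, stays where left. On the parallels the push rises at once: 20 to 25 N there seats it for good; over 42 N damages it.
- workpiece_top (a point): Centre of the block's flat top face; the drift may be pressed on it here. Starts about 83 to 85 mm above the bench; 68 to 80 mm when the block is seated, which only feel can tell.
- parallel_front: Loose ground steel bar 10 x 180 x 16 mm (x, y, z) lying on the vise bed under the block, by the moving (front) jaw, long side along the jaws, both ends sticking out of the vise by about 40 mm. Origin: centre of its underside, about 28 mm above the bench; its top is 44 mm above the bench. Once the block is seated it holds against a light end push of about 3 N.
- parallel_back: The same kind of bar by the fixed (back) jaw, 36 mm behind the other, centre to centre.
- drift: Brass drift, 112 mm high, 0.3 kg, standing upright. Origin: centre of its foot; z up along it. White plastic tip 30 mm in diameter to 22 mm height, shank 26 mm to 54 mm, collar 36 mm in diameter from 54 to 62 mm, above it a square grip 24 x 24 mm (sides along its x and y) to 110 mm. Grip it there with the finger ends just above the collar.
- gear_wheel: Bystander: steel gear wheel 40 mm across, 18 mm high, on the bench; origin under its centre.
- tape_roll: Bystander: black tape roll 59 mm across, 18 mm high; origin under its centre.
- hex_key: Bystander: bent hex key 34 x 104 x 7 mm lying flat; origin under its middle.
There are look-alikes about, which are no part of the job. Of the things shaped like the drift, the brass one is meant. What is shaped like the parallel_front but orange is not meant.

How it is judged:
By the outcome, as a careful person would: the job done as asked, in the order asked, and still so for the second after the job is handed in, with the robot touching nothing.
It also fails if it takes over 61 s, if anything falls off the work surface, if the arm or the gripper's body presses on something with over 40 N, if the wrist force passes 120 N, or if a joint passes its speed limit or range.

## Robot

A 6-joint arm with a two-finger parallel gripper is mounted at the origin on a cart in front of the work surface, level with it; the furniture and walls round the work are solid. World frame = base frame: x ahead of the robot, y to its left, z up, the work surface at z = 0. Lengths are in m, angles in degrees, forces in N, time in s.
With the tool pointing down it reaches from about 0.375 to 0.975 m from the base axis. Payload 3.8 kg.
Tool frame: the origin (TCP) lies at the very end of the fingers, on their centre line; the grasp point (between the pads) lies 19 mm behind it; z points along the fingers, y is the line along which they close (so a half turn about z gives the same grasp; the last joint's range is limited). The gripper opens to 88 mm and grips with 3 to 60 N. Pads are 18 mm wide; open, the fingers measure 123 mm over their backs; the gripper's body (75 mm by 187 mm) begins 45 mm behind the grasp point.
Start: joints at [64.922, 15.12, 91.902, -0, 72.978, -2.114], TCP at [0.263, 0.622, 0.239] pointing down, gripper open.
Joint ranges: [-150.88, 150.88], [-54.13, 125.18], [17.81, 147.31], [-75.09, 255.09], [0, 152.58], [-146.25, 146.25]. Speed limits (degrees/s): [147.25, 147.25, 180, 180, 180, 180].

## Interface

Orientations are given as [roll, pitch, yaw] about the fixed x, y, z axes, in that order (R = Rz(yaw) Ry(pitch) Rx(roll)).
In Python, from rig import env gives the robot as it stands.
- The arm moves only by the shell command python3 -m handwheel 'ROWS' [FORCE]. ROWS is JSON, a list of rows, each an object of numbers: "dx", "dy", "dz": the shift along the tool's x, y, z in m; "spin": the turn about the tool's z in degrees; "gripper": the closure, from 0 (fully open) to 1 (shut). A call has 1 to 20 rows; each row is the pose to reach, as a shift and turn from the pose commanded when the call began, along the tool's axes at that moment; what a row does not reach only later rows make up. A row lasts 1/8 s, in which the tool goes at most 62.5 mm and 10.7 degrees, less where a joint would pass 70% of its speed; a pose out of reach is approached as far as the arm can. A call with a gripper value outside its range is refused whole. The fingers move at their own pace and stop on an object; FORCE is the grip in N (left out, the last holds). Time passes only in rows, so rows that repeat a pose let the fingers close. It gives the time, the measured TCP pose, the force, the opening and the grip force at its end, in the units of the state.
- env.observe(): the state, without advancing time (a new reading comes with each control period).
- env.capture(name): name is "side" or "top"; returns a dict with "image" (384x512x3 uint8, red, green, blue), "range_z" (384x512 float32, m along the optical axis (not along the pixel's ray), 0 where there is no reading), "K" (3x3 intrinsics, pixels), "rvec" (rotation vector, rad) and "tvec" (3), from world to camera coordinates, as OpenCV has them. Camera axes: x right, y down, z forward; pixel columns grow to the right and rows downward; lengths in m; the calibration is good to about 2 mm. A picture is of the moment at which its call begins.
- env.hand_in(): hands the job in; it is judged then, once.
The state is a dict: "time": time; "joint_positions": joint angles; "joint_velocities": joint speeds; "effort": joint torques, N m; "tcp_pos": TCP position; "eef_rot": TCP orientation; "force": force on the tool from outside, world axes, zero at the start; "torque": the same for the moment, N m; "grip_width": finger opening in m; "finger_force": force on a finger pad.
Only numpy, scipy, OpenCV 4.12 (cv2) and the standard library are available. Lean on these libraries where they do the work, as an engineer would, in place of code of your own. Each camera call takes 0.05 s, during which the arm holds its last target. There are 200 camera calls.

## Working session

There is one attempt and no reset: what is moved stays moved. The work goes in short steps, Python scripts to look and compute and a shell command to move; the robot and the scene stay as the last step left them, time stands still between calls to the robot, and variables do not carry over. Pictures are saved under pics/ and viewed, at most 10 in all, crops included, and the job is handed in when it is done.

```bash
ls; mkdir -p pics; cat > h.py <<'E'
import numpy as np, cv2
from rig import env
def cloud(c):
    R=cv2.Rodrigues(np.array(c["rvec"],float))[0]; t=np.array(c["tvec"],float).ravel(); K=np.array(c["K"]); z=c["range_z"]
    v,u=np.mgrid[:z.shape[0],:z.shape[1]]
    P=np.stack([(u-K[0,2])/K[0,0]*z,(v-K[1,2])/K[1,1]*z,z],-1)
    W=(P-t)@R; W[z<=0]=np.nan
    return W
E
python3 - <<'E'
from h import *
for n in("top","side"):
    c=env.capture(n); np.savez(f"{n}.npz",**c); cv2.imwrite(f"pics/{n}.png",c["image"][...,::-1])
    W=cloud(c); print(n,W[::64,::64].round(3).reshape(-1,3).tolist()[:20])
print(env.observe())
E
```

```text
pics
top [[0.993, 0.639, 0.229], [0.98, 0.469, 0.246], [0.981, 0.311, 0.242], [0.979, 0.15, 0.244], [0.916, -0.008, 0.337], [0.896, -0.147, 0.366], [0.892, -0.285, 0.37], [0.954, -0.472, 0.272], [0.932, 0.772, 0.0], [0.93, 0.577, 0.001], [0.93, 0.383, -0.004], [0.923, 0.185, 0.009], [0.905, -0.009, 0.041], [0.846, -0.177, 0.161], [0.921, -0.398, 0.002], [0.839, -0.51, 0.171], [0.693, 0.683, 0.116], [0.729, 0.566, -0.002], [0.728, 0.376, -0.004], [0.725, 0.184, -0.002]]
side [[0.97, 0.399, 0.59], [0.977, 0.227, 0.601], [0.251, 0.667, 0.562], [0.197, 0.639, 0.563], [0.946, -0.7, 0.659], [0.975, -1.472, 0.709], [0.753, -2.028, 0.74], [0.437, -2.589, 0.771], [0.979, 0.424, 0.449], [0.98, 0.253, 0.44], [0.271, 0.657, 0.502], [0.917, -0.217, 0.418], [0.951, -0.722, 0.389], [0.991, -1.59, 0.341], [0.696, -2.037, 0.334], [0.353, -2.608, 0.323], [0.978, 0.457, 0.299], [0.976, 0.286, 0.267], [0.911, 0.111, 0.244], [0.225, 0.612, 0.433]]
{'time': 0.1, 'joint_positions': array([ 6.49216655e+01,  1.51654598e+01,  9.19710499e+01, -5.66725843e-04,
        7.29764836e+01, -2.11361229e+00]), 'joint_velocities': array([-0.04437545, -0.04297321, -0.26383432, -0.04135687,  0.1121142 ,
        0.04735064]), 'effort': array([ 6.61008999e-04, -5.03623652e+01, -3.58071184e+01,  7.30549637e-02,
        2.34213477e-02, -6.37586709e-05]), 'tcp_pos': array([0.26309731, 0.62094457, 0.23752766]), 'eef_rot': array([-1.79887064e+02, -3.62611848e-03,  1.57035441e+02]), 'force': array([0.18457233, 0.10145264, 1.26551794]), 'torque': array([-0.02102439, -0.01063748, -0.00907261]), 'finger_force': 0.0, 'grip_width': 0.08831113188267088}
```

View pics/top.png

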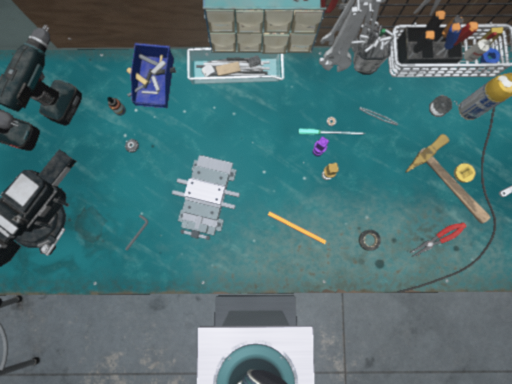

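View pics/side.png

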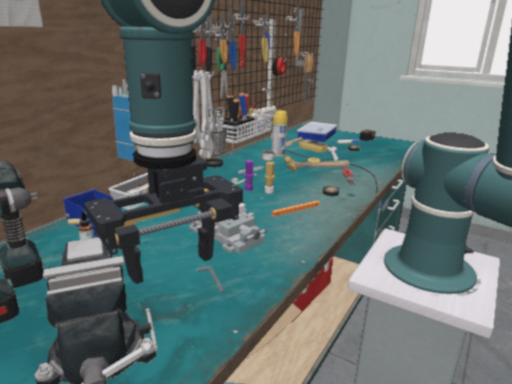

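The top view shows the vise with block at about (207,192). Shaped like the drift: brass at (331,171), purple at (320,147), and a brownish thing at (117,105). An orange bar at (297,228) is the parallel's look-alike. I'll check with a close crop and measure.

```bash
python3 - <<'E'
from h import *
c=np.load("top.npz"); W=cloud(c); im=c["image"][...,::-1]; print(c["K"],c["tvec"])
a=cv2.resize(im[145:245,160:260],(400,400),interpolation=cv2.INTER_CUBIC)
b=cv2.resize(im[130:190,295:355],(400,400),interpolation=cv2.INTER_CUBIC)
cv2.imwrite("pics/crop.png",np.hstack([a,b]))
def reg(u0,u1,v0,v1,zl,zh):
    w=W[v0:v1,u0:u1].reshape(-1,3); return w[(w[:,2]>zl)&(w[:,2]<zh)]
def rect(p,n):
    r=cv2.minAreaRect((p[:,:2]*1000).astype(np.float32)); print(n,len(p),"z",np.median(p[:,2]).round(4),"med",np.median(p[:,:2],0).round(4),"rect mm",np.round(r[0],1),np.round(r[1],1),round(r[2],1))
rect(reg(160,260,145,245,.074,.1),"block"); rect(reg(160,260,145,245,.05,.068),"jaws"); rect(reg(160,260,145,245,.036,.048),"par")
for v0,v1,u0,u1,n in((158,185,318,345,"brass"),(135,160,308,332,"purple"),(90,120,100,130,"brown")):
    for zl,zh in((.1,.125),(.05,.07)):
        p=reg(u0,u1,v0,v1,zl,zh)
        if len(p)>3: rect(p,n)
E
```

```text
[[417.17792595   0.         254.68852298]
 [  0.         417.17792595 192.4234966 ]
 [  0.           0.           1.        ]] [0.00254308 0.52338411 1.13576698]
block 662 z 0.0841 med [0.5215 0.1355] rect mm [521.9 136.2] [100.4  48.6] 75.7
jaws 1288 z 0.0594 med [0.4897 0.1426] rect mm [490.9 132.7] [122.4 195.1] 76.0
par 300 z 0.0447 med [0.5138 0.1376] rect mm [490.6 132.2] [187.8 184.6] 16.9
brass 85 z 0.1098 med [ 0.5774 -0.211 ] rect mm [ 578.5 -210.7] [24.1 23.6] 10.3
brass 44 z 0.0624 med [ 0.5678 -0.2015] rect mm [ 573.7 -205.6] [33.5 21.1] 45.9
purple 83 z 0.1098 med [ 0.6477 -0.1849] rect mm [ 649.3 -185.3] [24.4 22.9] 57.9
purple 48 z 0.0619 med [ 0.6412 -0.1795] rect mm [ 645.2 -184.1] [33.8 26.2] 62.3
brown 5 z 0.102 med [0.7798 0.4004] rect mm [779.2 400.3] [4.8 2.7] 88.9
brown 68 z 0.059 med [0.7741 0.3927] rect mm [778.5 397.3] [28.3 32.4] 48.8
```

View pics/crop.png

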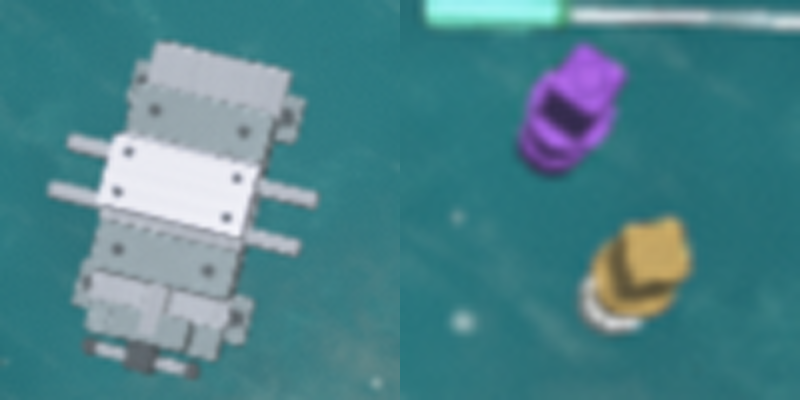

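The brass drift, with the white tip, is at (331,171), which puts its top at (0.578,-0.211), yaw about 10°. The purple one is the look-alike and the brown one is a different shape. The block is at (0.522,0.136), top z 0.084, with the jaw line at 75.7°. All sizes match the description. Now moving above the drift.

```bash
python3 -m handwheel '[{"dx":-0.02,"dy":-0.02,"dz":0.0,"spin":5,"gripper":0},{"dx":-0.05,"dy":-0.05,"dz":0.0,"spin":12,"gripper":0},{"dx":-0.08,"dy":-0.08,"dz":0.01,"spin":20,"gripper":0},{"dx":-0.115,"dy":-0.12,"dz":0.01,"spin":28,"gripper":0},{"dx":-0.15,"dy":-0.155,"dz":0.02,"spin":37,"gripper":0},{"dx":-0.19,"dy":-0.195,"dz":0.02,"spin":46,"gripper":0},{"dx":-0.23,"dy":-0.24,"dz":0.02,"spin":55,"gripper":0},{"dx":-0.27,"dy":-0.28,"dz":0.02,"spin":64,"gripper":0},{"dx":-0.31,"dy":-0.32,"dz":0.03,"spin":73,"gripper":0},{"dx":-0.35,"dy":-0.365,"dz":0.03,"spin":82,"gripper":0},{"dx":-0.39,"dy":-0.405,"dz":0.03,"spin":91,"gripper":0},{"dx":-0.43,"dy":-0.445,"dz":0.03,"spin":100,"gripper":0},{"dx":-0.47,"dy":-0.49,"dz":0.03,"spin":109,"gripper":0},{"dx":-0.505,"dy":-0.53,"dz":0.03,"spin":118,"gripper":0},{"dx":-0.54,"dy":-0.565,"dz":0.035,"spin":127,"gripper":0},{"dx":-0.57,"dy":-0.6,"dz":0.035,"spin":135,"gripper":0},{"dx":-0.595,"dy":-0.62,"dz":0.035,"spin":141,"gripper":0},{"dx":-0.608,"dy":-0.636,"dz":0.038,"spin":145,"gripper":0},{"dx":-0.6147,"dy":-0.6432,"dz":0.038,"spin":146.7,"gripper":0},{"dx":-0.6147,"dy":-0.6432,"dz":0.038,"spin":146.7,"gripper":0}]' 20
python3 - <<'E'
from h import *
c=env.capture("top"); W=cloud(c)
w=W[155:190,315:350].reshape(-1,3);print(env.observe()["tcp_pos"],np.isfinite(w[:,2]).sum())
for z0,z1 in((.1,.12),(.05,.07)):
    p=w[(w[:,2]>z0)&(w[:,2]<z1)]; print(len(p),len(p) and np.median(p,0))
cv2.imwrite("pics/s2.png",env.capture("side")["image"][...,::-1])
E
```

```text
time: 2.6
tcp_pos: [0.5782, -0.2106, 0.2003]
eef_rot: [-180.0, 0.0, 10.3]
force: [0.1, 0.8, -0.2]
grip_width: 0.0878
finger_force: 0.0
[ 0.57811415 -0.210072    0.20048183] 1222
0 0
0 0
```

View pics/s2.png

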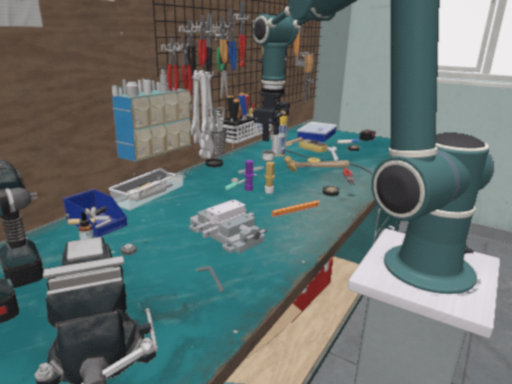

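The gripper hangs at (270,115), straight over the drift at (269,177). Descending and gripping.

```bash
python3 -m handwheel '[{"dz":0.015,"gripper":0},{"dz":0.035,"gripper":0},{"dz":0.06,"gripper":0},{"dz":0.085,"gripper":0},{"dz":0.105,"gripper":0},{"dz":0.12,"gripper":0},{"dz":0.13,"gripper":0},{"dz":0.134,"gripper":0},{"dz":0.134,"gripper":0},{"dz":0.134,"gripper":0.3},{"dz":0.134,"gripper":0.6},{"dz":0.134,"gripper":0.8},{"dz":0.134,"gripper":0.8},{"dz":0.134,"gripper":0.8},{"dz":0.134,"gripper":0.8},{"dz":0.134,"gripper":0.8}]' 45
```

```text
schema error: expected keys dx, dy, dz, spin, gripper
```

```bash
python3 -m handwheel '[{"dx":0,"dy":0,"spin":0,"dz":0.015,"gripper":0},{"dx":0,"dy":0,"spin":0,"dz":0.035,"gripper":0},{"dx":0,"dy":0,"spin":0,"dz":0.06,"gripper":0},{"dx":0,"dy":0,"spin":0,"dz":0.085,"gripper":0},{"dx":0,"dy":0,"spin":0,"dz":0.105,"gripper":0},{"dx":0,"dy":0,"spin":0,"dz":0.12,"gripper":0},{"dx":0,"dy":0,"spin":0,"dz":0.13,"gripper":0},{"dx":0,"dy":0,"spin":0,"dz":0.134,"gripper":0},{"dx":0,"dy":0,"spin":0,"dz":0.134,"gripper":0},{"dx":0,"dy":0,"spin":0,"dz":0.134,"gripper":0.3},{"dx":0,"dy":0,"spin":0,"dz":0.134,"gripper":0.6},{"dx":0,"dy":0,"spin":0,"dz":0.134,"gripper":0.8},{"dx":0,"dy":0,"spin":0,"dz":0.134,"gripper":0.8},{"dx":0,"dy":0,"spin":0,"dz":0.134,"gripper":0.8},{"dx":0,"dy":0,"spin":0,"dz":0.134,"gripper":0.8},{"dx":0,"dy":0,"spin":0,"dz":0.134,"gripper":0.8}]' 45
```

```text
time: 4.7
tcp_pos: [0.5784, -0.2106, 0.0666]
eef_rot: [180.0, -0.0, 10.3]
force: [-0.6, -0.1, -1.1]
grip_width: 0.0234
finger_force: 44.9
```

```bash
python3 -m handwheel '[{"dx":0,"dy":0,"spin":0,"dz":-0.01,"gripper":0.8},{"dx":0,"dy":0,"spin":0,"dz":-0.04,"gripper":0.8},{"dx":0,"dy":0,"spin":0,"dz":-0.08,"gripper":0.8},{"dx":0,"dy":-0.01,"spin":0,"dz":-0.11,"gripper":0.8},{"dx":0,"dy":-0.03,"spin":0,"dz":-0.13,"gripper":0.8},{"dx":0,"dy":-0.06,"spin":0,"dz":-0.13,"gripper":0.8},{"dx":0.001,"dy":-0.1,"spin":0,"dz":-0.13,"gripper":0.8},{"dx":0.002,"dy":-0.145,"spin":0,"dz":-0.13,"gripper":0.8},{"dx":0.003,"dy":-0.19,"spin":0,"dz":-0.13,"gripper":0.8},{"dx":0.004,"dy":-0.235,"spin":0,"dz":-0.13,"gripper":0.8},{"dx":0.005,"dy":-0.275,"spin":0,"dz":-0.13,"gripper":0.8},{"dx":0.006,"dy":-0.31,"spin":0,"dz":-0.13,"gripper":0.8},{"dx":0.0065,"dy":-0.335,"spin":0,"dz":-0.13,"gripper":0.8},{"dx":0.0065,"dy":-0.347,"spin":0,"dz":-0.13,"gripper":0.8},{"dx":0.0065,"dy":-0.351,"spin":0,"dz":-0.13,"gripper":0.8},{"dx":0.0065,"dy":-0.351,"spin":0,"dz":-0.13,"gripper":0.8},{"dx":0.0065,"dy":-0.351,"spin":0,"dz":-0.12,"gripper":0.8},{"dx":0.0065,"dy":-0.351,"spin":0,"dz":-0.105,"gripper":0.8},{"dx":0.0065,"dy":-0.351,"spin":0,"dz":-0.095,"gripper":0.8},{"dx":0.0065,"dy":-0.351,"spin":0,"dz":-0.095,"gripper":0.8}]'
python3 - <<'E'
from h import *
s=env.capture("side"); cv2.imwrite("pics/s3.png",cv2.resize(s["image"][100:280,160:320][...,::-1],(640,720))[:600])
o=env.observe(); print(o["tcp_pos"],o["force"])
E
```

```text
time: 7.2
tcp_pos: [0.5206, 0.1354, 0.1598]
eef_rot: [180.0, 0.2, 10.3]
force: [0.4, -0.1, -3.2]
grip_width: 0.0235
finger_force: 44.9
[0.52125155 0.13562088 0.16069478] [ 0.49399813  0.38629179 -2.47063219]
```

View pics/s3.png

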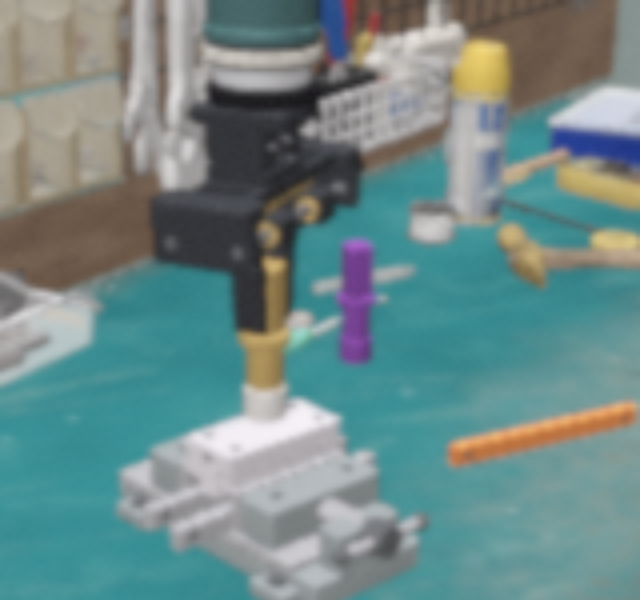

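The drift stands over the middle of the block top. The hanging force is about -2.8 N. Pressing down in small steps.

```bash
python3 -m handwheel '[{"dx":0,"dy":0,"spin":0,"dz":0.003,"gripper":0.8},{"dx":0,"dy":0,"spin":0,"dz":0.006,"gripper":0.8},{"dx":0,"dy":0,"spin":0,"dz":0.008,"gripper":0.8},{"dx":0,"dy":0,"spin":0,"dz":0.008,"gripper":0.8}]'; python3 -m handwheel '[{"dx":0,"dy":0,"spin":0,"dz":0.0005,"gripper":0.8},{"dx":0,"dy":0,"spin":0,"dz":0.001,"gripper":0.8},{"dx":0,"dy":0,"spin":0,"dz":0.0015,"gripper":0.8}]';python3 -m handwheel '[{"dx":0,"dy":0,"spin":0,"dz":0.0005,"gripper":0.8},{"dx":0,"dy":0,"spin":0,"dz":0.001,"gripper":0.8}]'
```

```text
time: 7.75
tcp_pos: [0.5217, 0.1359, 0.1536]
eef_rot: [-180.0, 0.0, 10.3]
force: [-0.4, 0.8, -2.5]
grip_width: 0.0236
finger_force: 44.9
time: 8.12
tcp_pos: [0.5218, 0.1359, 0.1522]
eef_rot: [180.0, -0.0, 10.3]
force: [-0.5, 0.3, -3.2]
grip_width: 0.0233
finger_force: 44.9
time: 8.38
tcp_pos: [0.5218, 0.1359, 0.1512]
eef_rot: [-180.0, 0.0, 10.3]
force: [0.4, 0.0, -2.9]
grip_width: 0.0235
finger_force: 44.9
```

```bash
python3 -m handwheel '[{"dx":0,"dy":0,"spin":0,"dz":0.0005,"gripper":0.8},{"dx":0,"dy":0,"spin":0,"dz":0.001,"gripper":0.8}]' | sed -n '2p;4p';python3 -m handwheel '[{"dx":0,"dy":0,"spin":0,"dz":0.0005,"gripper":0.8},{"dx":0,"dy":0,"spin":0,"dz":0.001,"gripper":0.8}]'| sed -n '2p;4p';python3 -m handwheel '[{"dx":0,"dy":0,"spin":0,"dz":0.0005,"gripper":0.8},{"dx":0,"dy":0,"spin":0,"dz":0.001,"gripper":0.8}]'| sed -n '2p;4p'
```

```text
tcp_pos: [0.5219, 0.1359, 0.1505]
force: [-1.6, 0.0, 0.4]
tcp_pos: [0.522, 0.1359, 0.1503]
force: [-2.4, -0.5, 5.9]
tcp_pos: [0.522, 0.136, 0.1494]
force: [-3.0, 0.3, 6.2]
```

```bash
cat > ok.sh <<'E'
#!/bin/bash
# pass the readout on; fail (stop the chain) once the upward force is over 11 N
sed -n '2p;4p' | tee /dev/stderr | awk -F'[],[]' '/force/{f=$4} END{exit !(f<11)}'
E
chmod +x ok.sh
python3 -m handwheel '[{"dx":0,"dy":0,"spin":0,"dz":0.0005,"gripper":0.8},{"dx":0,"dy":0,"spin":0,"dz":0.001,"gripper":0.8}]' | ./ok.sh && python3 -m handwheel '[{"dx":0,"dy":0,"spin":0,"dz":0.0005,"gripper":0.8},{"dx":0,"dy":0,"spin":0,"dz":0.001,"gripper":0.8}]' | ./ok.sh && python3 -m handwheel '[{"dx":0,"dy":0,"spin":0,"dz":0.0005,"gripper":0.8},{"dx":0,"dy":0,"spin":0,"dz":0.001,"gripper":0.8}]' | ./ok.sh && python3 -m handwheel '[{"dx":0,"dy":0,"spin":0,"dz":0.0005,"gripper":0.8},{"dx":0,"dy":0,"spin":0,"dz":0.001,"gripper":0.8}]' | ./ok.sh
```

```text
tcp_pos: [0.522, 0.136, 0.1454]
force: [-2.8, -0.4, 6.6]
```

```bash
sed -i 's/tee/tee -a/' ok.sh
python3 -m handwheel '[{"dx":0,"dy":0,"spin":0,"dz":0.0005,"gripper":0.8},{"dx":0,"dy":0,"spin":0,"dz":0.001,"gripper":0.8}]' | ./ok.sh && python3 -m handwheel '[{"dx":0,"dy":0,"spin":0,"dz":0.0005,"gripper":0.8},{"dx":0,"dy":0,"spin":0,"dz":0.001,"gripper":0.8}]' | ./ok.sh && python3 -m handwheel '[{"dx":0,"dy":0,"spin":0,"dz":0.0005,"gripper":0.8},{"dx":0,"dy":0,"spin":0,"dz":0.001,"gripper":0.8}]' | ./ok.sh && python3 -m handwheel '[{"dx":0,"dy":0,"spin":0,"dz":0.0005,"gripper":0.8},{"dx":0,"dy":0,"spin":0,"dz":0.001,"gripper":0.8}]' | ./ok.sh && python3 -m handwheel '[{"dx":0,"dy":0,"spin":0,"dz":0.0005,"gripper":0.8},{"dx":0,"dy":0,"spin":0,"dz":0.001,"gripper":0.8}]' | ./ok.sh && python3 -m handwheel '[{"dx":0,"dy":0,"spin":0,"dz":0.0005,"gripper":0.8},{"dx":0,"dy":0,"spin":0,"dz":0.001,"gripper":0.8}]' | ./ok.sh
```

```text
tcp_pos: [0.522, 0.136, 0.1444]
force: [-3.0, -1.5, 5.9]
tcp_pos: [0.522, 0.1359, 0.1434]
force: [-3.4, -0.6, 5.7]
tcp_pos: [0.522, 0.136, 0.1424]
force: [-3.1, -1.2, 5.5]
tcp_pos: [0.522, 0.136, 0.1414]
force: [-3.6, -0.9, 6.1]
tcp_pos: [0.522, 0.1359, 0.1404]
force: [-2.4, -0.4, 5.5]
tcp_pos: [0.522, 0.136, 0.1394]
force: [-3.6, -0.1, 6.1]
```

```bash

python3 -m handwheel '[{"dx":0,"dy":0,"spin":0,"dz":0.0005,"gripper":0.8},{"dx":0,"dy":0,"spin":0,"dz":0.001,"gripper":0.8}]' | ./ok.sh && python3 -m handwheel '[{"dx":0,"dy":0,"spin":0,"dz":0.0005,"gripper":0.8},{"dx":0,"dy":0,"spin":0,"dz":0.001,"gripper":0.8}]' | ./ok.sh && python3 -m handwheel '[{"dx":0,"dy":0,"spin":0,"dz":0.0005,"gripper":0.8},{"dx":0,"dy":0,"spin":0,"dz":0.001,"gripper":0.8}]' | ./ok.sh && python3 -m handwheel '[{"dx":0,"dy":0,"spin":0,"dz":0.0005,"gripper":0.8},{"dx":0,"dy":0,"spin":0,"dz":0.001,"gripper":0.8}]' | ./ok.sh && python3 -m handwheel '[{"dx":0,"dy":0,"spin":0,"dz":0.0005,"gripper":0.8},{"dx":0,"dy":0,"spin":0,"dz":0.001,"gripper":0.8}]' | ./ok.sh && python3 -m handwheel '[{"dx":0,"dy":0,"spin":0,"dz":0.0005,"gripper":0.8},{"dx":0,"dy":0,"spin":0,"dz":0.001,"gripper":0.8}]' | ./ok.sh
```

```text
tcp_pos: [0.522, 0.136, 0.1384]
force: [-2.8, -2.0, 5.7]
tcp_pos: [0.522, 0.136, 0.1375]
force: [-3.8, -0.8, 8.5]
tcp_pos: [0.5222, 0.136, 0.1375]
force: [-6.7, -0.8, 14.3]
```

The block has met the parallels, with the push at about 17 N and rising. Final small increments.

```bash

python3 -m handwheel '[{"dx":0,"dy":0,"spin":0,"dz":0.0005,"gripper":0.8},{"dx":0,"dy":0,"spin":0,"dz":0.0005,"gripper":0.8},{"dx":0,"dy":0,"spin":0,"dz":0.0005,"gripper":0.8}]' | sed -n '2,4p'
```

```text
tcp_pos: [0.5222, 0.136, 0.1375]
eef_rot: [180.0, -0.0, 10.3]
force: [-6.3, -1.8, 13.9]
```

```bash

python3 -m handwheel '[{"dx":0,"dy":0,"spin":0,"dz":0.0005,"gripper":0.8},{"dx":0,"dy":0,"spin":0,"dz":0.0005,"gripper":0.8},{"dx":0,"dy":0,"spin":0,"dz":0.0005,"gripper":0.8}]' | sed -n '2,4p'
```

```text
tcp_pos: [0.5222, 0.136, 0.1375]
eef_rot: [180.0, -0.1, 10.3]
force: [-7.6, -1.5, 16.2]
```

```bash

python3 -m handwheel '[{"dx":0,"dy":0,"spin":0,"dz":0.0005,"gripper":0.8},{"dx":0,"dy":0,"spin":0,"dz":0.0007,"gripper":0.8},{"dx":0,"dy":0,"spin":0,"dz":0.0007,"gripper":0.8},{"dx":0,"dy":0,"spin":0,"dz":0.0007,"gripper":0.8}]' | sed -n '2,4p'
```

```text
tcp_pos: [0.5223, 0.136, 0.1375]
eef_rot: [180.0, -0.1, 10.3]
force: [-8.8, -1.6, 19.7]
```

```bash

python3 -m handwheel '[{"dx":0,"dy":0,"spin":0,"dz":0.0003,"gripper":0.8},{"dx":0,"dy":0,"spin":0,"dz":0.0003,"gripper":0.8},{"dx":0,"dy":0,"spin":0,"dz":0.0003,"gripper":0.8}]' | sed -n '1,4p'
```

```text
time: 14.0
tcp_pos: [0.5224, 0.136, 0.1375]
eef_rot: [180.0, -0.1, 10.3]
force: [-9.8, -2.1, 21.4]
```

Seated at a push of about 24 N; TCP z has stayed constant. Lifting and carrying the drift back to its old place.

```bash
python3 -m handwheel '[{"dx":0,"dy":0,"spin":0,"dz":-0.003,"gripper":0.8},{"dx":0,"dy":0,"spin":0,"dz":-0.01,"gripper":0.8},{"dx":0,"dy":0,"spin":0,"dz":-0.03,"gripper":0.8},{"dx":0,"dy":0.01,"spin":0,"dz":-0.05,"gripper":0.8},{"dx":0,"dy":0.03,"spin":0,"dz":-0.06,"gripper":0.8},{"dx":-0.001,"dy":0.06,"spin":0,"dz":-0.06,"gripper":0.8},{"dx":-0.002,"dy":0.1,"spin":0,"dz":-0.06,"gripper":0.8},{"dx":-0.003,"dy":0.145,"spin":0,"dz":-0.06,"gripper":0.8},{"dx":-0.004,"dy":0.19,"spin":0,"dz":-0.06,"gripper":0.8},{"dx":-0.005,"dy":0.235,"spin":0,"dz":-0.05,"gripper":0.8},{"dx":-0.006,"dy":0.275,"spin":0,"dz":-0.03,"gripper":0.8},{"dx":-0.0065,"dy":0.31,"spin":0,"dz":-0.01,"gripper":0.8},{"dx":-0.0065,"dy":0.335,"spin":0,"dz":0.01,"gripper":0.8},{"dx":-0.0065,"dy":0.347,"spin":0,"dz":0.03,"gripper":0.8},{"dx":-0.0065,"dy":0.351,"spin":0,"dz":0.045,"gripper":0.8},{"dx":-0.0065,"dy":0.351,"spin":0,"dz":0.055,"gripper":0.8},{"dx":-0.0065,"dy":0.351,"spin":0,"dz":0.06,"gripper":0.8},{"dx":-0.0065,"dy":0.351,"spin":0,"dz":0.063,"gripper":0.8},{"dx":-0.0065,"dy":0.351,"spin":0,"dz":0.064,"gripper":0.8},{"dx":-0.0065,"dy":0.351,"spin":0,"dz":0.064,"gripper":0.8}]'
```

```text
time: 16.5
tcp_pos: [0.5788, -0.2104, 0.0698]
eef_rot: [180.0, -0.0, 10.4]
force: [0.4, -0.1, -2.9]
grip_width: 0.0239
finger_force: 44.9
```

```bash
python3 -m handwheel '[{"dx":0,"dy":0,"spin":0,"dz":0.001,"gripper":0.8},{"dx":0,"dy":0,"spin":0,"dz":0.001,"gripper":0.8}]'|sed -n '2,4p';python3 -m handwheel '[{"dx":0,"dy":0,"spin":0,"dz":0.0008,"gripper":0.8},{"dx":0,"dy":0,"spin":0,"dz":0.0008,"gripper":0.8}]'|sed -n '2,4p'
```

```text
tcp_pos: [0.5784, -0.2106, 0.0683]
eef_rot: [180.0, -0.0, 10.3]
force: [0.1, -0.5, -2.9]
tcp_pos: [0.5783, -0.2105, 0.0673]
eef_rot: [-180.0, 0.0, 10.3]
force: [0.1, -0.0, -2.9]
```

```bash
python3 -m handwheel '[{"dx":0,"dy":0,"spin":0,"dz":0.0008,"gripper":0.8},{"dx":0,"dy":0,"spin":0,"dz":0.0008,"gripper":0.8}]'|sed -n '2,4p';python3 -m handwheel '[{"dx":0,"dy":0,"spin":0,"dz":0.0004,"gripper":0.8},{"dx":0,"dy":0,"spin":0,"dz":0.0004,"gripper":0.8}]'|sed -n '2,4p'
```

```text
tcp_pos: [0.5785, -0.2106, 0.0667]
eef_rot: [180.0, -0.0, 10.3]
force: [-0.7, -0.7, -3.6]
tcp_pos: [0.5786, -0.2107, 0.0667]
eef_rot: [180.0, -0.0, 10.3]
force: [-0.8, -1.2, 1.6]
```

The foot is on the bench. Opening and rising.

```bash
python3 -m handwheel '[{"dx":0,"dy":0,"spin":0,"dz":0,"gripper":0.6},{"dx":0,"dy":0,"spin":0,"dz":0,"gripper":0.4},{"dx":0,"dy":0,"spin":0,"dz":0,"gripper":0.2},{"dx":0,"dy":0,"spin":0,"dz":0,"gripper":0},{"dx":0,"dy":0,"spin":0,"dz":0,"gripper":0},{"dx":0,"dy":0,"spin":0,"dz":0,"gripper":0},{"dx":0,"dy":0,"spin":0,"dz":0,"gripper":0},{"dx":0,"dy":0,"spin":0,"dz":-0.01,"gripper":0},{"dx":0,"dy":0,"spin":0,"dz":-0.03,"gripper":0},{"dx":0,"dy":0,"spin":0,"dz":-0.06,"gripper":0},{"dx":0,"dy":0,"spin":0,"dz":-0.09,"gripper":0},{"dx":0,"dy":0,"spin":0,"dz":-0.115,"gripper":0},{"dx":0,"dy":0,"spin":0,"dz":-0.125,"gripper":0},{"dx":0,"dy":0,"spin":0,"dz":-0.13,"gripper":0},{"dx":0,"dy":0,"spin":0,"dz":-0.13,"gripper":0}]'
python3 - <<'E'
from h import *
c=env.capture("top"); W=cloud(c); np.savez("top2.npz",**c)
s=env.capture("side"); cv2.imwrite("pics/s4.png",cv2.resize(s["image"][80:280,180:380][...,::-1],(600,600)))
# end face rows: points in the vise frame
a=np.deg2rad(-14.2); R=np.array([[np.cos(a),np.sin(a)],[-np.sin(a),np.cos(a)]])
p=W[145:245,160:260].reshape(-1,3); q=(p[:,:2]-[.5219,.1362])@R.T
b=p[:,2]>.062; print("block",np.median(p[b,2]))
m=(p[:,2]>.036)&(p[:,2]<.052)&(abs(q[:,1])>.056)&(abs(q[:,0])<.03)
for n,f in(("front",q[:,0]<0),("back",q[:,0]>0)):
  for sg in(1,-1):
    k=m&f&(q[:,1]*sg>0); print(n,sg,k.sum(),np.median(q[k,0]).round(4),(q[k,1].max() if sg>0 else q[k,1].min()).round(4),np.median(p[k,2]).round(4))
E
```

```text
time: 19.38
tcp_pos: [0.5781, -0.2105, 0.1959]
eef_rot: [-180.0, 0.0, 10.3]
force: [-0.4, 0.1, -0.6]
grip_width: 0.0884
finger_force: 0.0
block 0.07021441569169895
front 1 51 -0.0187 0.0926 0.0442
front -1 44 -0.0188 -0.0869 0.0445
back 1 45 0.0173 0.0876 0.0435
back -1 49 0.0169 -0.0904 0.0442
```

View pics/s4.png

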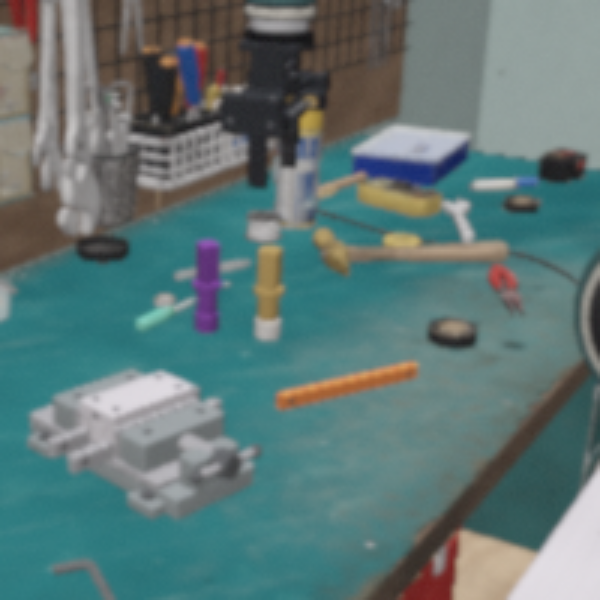

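The drift stands alone at (268,293), upright. The block top is now at z 0.070. The back parallel's near end is at (0.017,-0.090) in vise axes, and its z of 0.044 matches the description. Moving beside it with closed fingers.

```bash
python3 -m handwheel '[{"dx":-0.001,"dy":-0.01,"spin":2,"dz":0,"gripper":0.2},{"dx":-0.004,"dy":-0.03,"spin":4,"dz":0,"gripper":0.4},{"dx":-0.008,"dy":-0.06,"spin":7,"dz":0,"gripper":0.6},{"dx":-0.012,"dy":-0.09,"spin":10,"dz":0,"gripper":0.8},{"dx":-0.017,"dy":-0.125,"spin":14,"dz":0,"gripper":1},{"dx":-0.021,"dy":-0.16,"spin":18,"dz":0,"gripper":1},{"dx":-0.026,"dy":-0.19,"spin":21,"dz":0,"gripper":1},{"dx":-0.029,"dy":-0.215,"spin":23,"dz":0,"gripper":1},{"dx":-0.0309,"dy":-0.2277,"spin":24.5,"dz":0,"gripper":1},{"dx":-0.0309,"dy":-0.2277,"spin":24.5,"dz":0.02,"gripper":1},{"dx":-0.0309,"dy":-0.2277,"spin":24.5,"dz":0.05,"gripper":1},{"dx":-0.0309,"dy":-0.2277,"spin":24.5,"dz":0.085,"gripper":1},{"dx":-0.0309,"dy":-0.2277,"spin":24.5,"dz":0.115,"gripper":1},{"dx":-0.0309,"dy":-0.2277,"spin":24.5,"dz":0.14,"gripper":1},{"dx":-0.0309,"dy":-0.2277,"spin":24.5,"dz":0.157,"gripper":1},{"dx":-0.0309,"dy":-0.2277,"spin":24.5,"dz":0.163,"gripper":1},{"dx":-0.0309,"dy":-0.2277,"spin":24.5,"dz":0.165,"gripper":1},{"dx":-0.0309,"dy":-0.2277,"spin":24.5,"dz":0.165,"gripper":1}]' 10
python3 - <<'E'
from h import *
s=env.capture("side"); cv2.imwrite("pics/s5.png",cv2.resize(s["image"][130:280,170:320][...,::-1],(600,600)))
E
```

```text
time: 21.72
tcp_pos: [0.5079, 0.0079, 0.032]
eef_rot: [-180.0, -0.1, -14.2]
force: [0.5, 0.2, 0.7]
grip_width: 0.0006
finger_force: 0.0
```

View pics/s5.png

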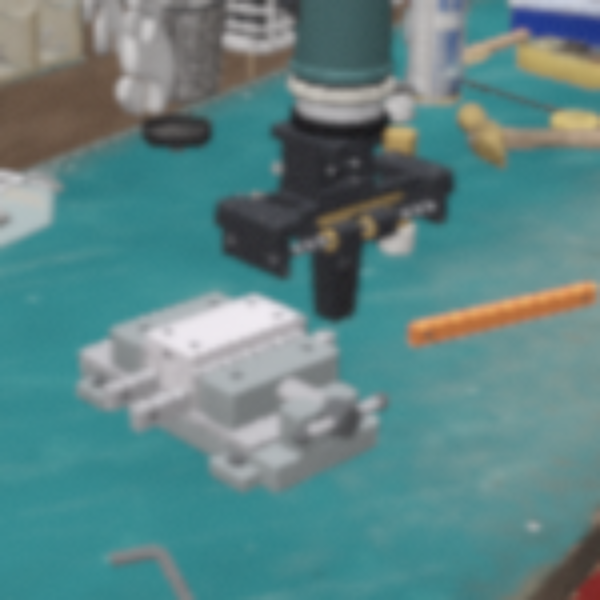

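The fingertips (335,310) are beside the parallel's end (325,340), clear of the vise. Creeping up to it along −dy.

```bash
cat > ok2.sh <<'E'
#!/bin/bash
# stop the chain once the push against the end (force along y) is over 1.8 N
sed -n '2p;4p' | tee -a /dev/stderr | awk -F'[],[]' '/force/{f=$3} END{exit !(f>-1.8)}'
E
chmod +x ok2.sh
python3 -m handwheel '[{"dx":0,"dy":-0.004,"spin":0,"dz":0,"gripper":1},{"dx":0,"dy":-0.009,"spin":0,"dz":0,"gripper":1},{"dx":0,"dy":-0.012,"spin":0,"dz":0,"gripper":1},{"dx":0,"dy":-0.013,"spin":0,"dz":0,"gripper":1},{"dx":0,"dy":-0.013,"spin":0,"dz":0,"gripper":1}]' | ./ok2.sh && python3 -m handwheel '[{"dx":0,"dy":-0.0005,"spin":0,"dz":0,"gripper":1},{"dx":0,"dy":-0.001,"spin":0,"dz":0,"gripper":1}]' | ./ok2.sh && python3 -m handwheel '[{"dx":0,"dy":-0.0005,"spin":0,"dz":0,"gripper":1},{"dx":0,"dy":-0.001,"spin":0,"dz":0,"gripper":1}]' | ./ok2.sh && python3 -m handwheel '[{"dx":0,"dy":-0.0005,"spin":0,"dz":0,"gripper":1},{"dx":0,"dy":-0.001,"spin":0,"dz":0,"gripper":1}]' | ./ok2.sh && python3 -m handwheel '[{"dx":0,"dy":-0.0005,"spin":0,"dz":0,"gripper":1},{"dx":0,"dy":-0.001,"spin":0,"dz":0,"gripper":1}]' | ./ok2.sh
```

```text
tcp_pos: [0.5103, 0.0206, 0.0312]
force: [0.4, -0.3, 1.1]
tcp_pos: [0.5105, 0.0214, 0.0312]
force: [-0.3, 0.2, -0.0]
tcp_pos: [0.5108, 0.0224, 0.0312]
force: [-0.2, 0.2, -0.2]
tcp_pos: [0.5111, 0.0235, 0.0312]
force: [-0.2, -0.1, -0.7]
tcp_pos: [0.5113, 0.0244, 0.0312]
force: [0.0, -1.0, 0.1]
```

```bash
for i in 1; do python3 -m handwheel '[{"dx":0,"dy":-0.0005,"spin":0,"dz":0,"gripper":1},{"dx":0,"dy":-0.0005,"spin":0,"dz":0,"gripper":1}]' | ./ok2.sh && python3 -m handwheel '[{"dx":0,"dy":-0.0005,"spin":0,"dz":0,"gripper":1},{"dx":0,"dy":-0.0005,"spin":0,"dz":0,"gripper":1}]' | ./ok2.sh && python3 -m handwheel '[{"dx":0,"dy":-0.0005,"spin":0,"dz":0,"gripper":1},{"dx":0,"dy":-0.0005,"spin":0,"dz":0,"gripper":1}]' | ./ok2.sh && python3 -m handwheel '[{"dx":0,"dy":-0.0005,"spin":0,"dz":0,"gripper":1},{"dx":0,"dy":-0.0005,"spin":0,"dz":0,"gripper":1}]' | ./ok2.sh; done
```

```text
tcp_pos: [0.5114, 0.0249, 0.0312]
force: [0.2, -0.4, -0.6]
tcp_pos: [0.5116, 0.0254, 0.0312]
force: [0.8, -1.0, 0.7]
tcp_pos: [0.5117, 0.0259, 0.0312]
force: [0.4, 0.4, 0.1]
tcp_pos: [0.5118, 0.0264, 0.0312]
force: [0.4, 0.8, -1.1]
```

```bash
python3 -m handwheel '[{"dx":0,"dy":-0.0005,"spin":0,"dz":0,"gripper":1},{"dx":0,"dy":-0.0005,"spin":0,"dz":0,"gripper":1}]' | ./ok2.sh && python3 -m handwheel '[{"dx":0,"dy":-0.0005,"spin":0,"dz":0,"gripper":1},{"dx":0,"dy":-0.0005,"spin":0,"dz":0,"gripper":1}]' | ./ok2.sh && python3 -m handwheel '[{"dx":0,"dy":-0.0005,"spin":0,"dz":0,"gripper":1},{"dx":0,"dy":-0.0005,"spin":0,"dz":0,"gripper":1}]' | ./ok2.sh && python3 -m handwheel '[{"dx":0,"dy":-0.0005,"spin":0,"dz":0,"gripper":1},{"dx":0,"dy":-0.0005,"spin":0,"dz":0,"gripper":1}]' | ./ok2.sh && python3 -m handwheel '[{"dx":0,"dy":-0.0005,"spin":0,"dz":0,"gripper":1},{"dx":0,"dy":-0.0005,"spin":0,"dz":0,"gripper":1}]' | ./ok2.sh && python3 -m handwheel '[{"dx":0,"dy":-0.0005,"spin":0,"dz":0,"gripper":1},{"dx":0,"dy":-0.0005,"spin":0,"dz":0,"gripper":1}]' | ./ok2.sh
```

```text
tcp_pos: [0.5119, 0.0269, 0.0312]
force: [0.0, -0.3, 1.2]
tcp_pos: [0.512, 0.0273, 0.0312]
force: [0.2, -0.4, 0.1]
tcp_pos: [0.5122, 0.0278, 0.0312]
force: [0.6, -0.1, -0.4]
tcp_pos: [0.5123, 0.0283, 0.0312]
force: [-1.0, 0.1, 0.4]
tcp_pos: [0.5124, 0.0287, 0.0312]
force: [-0.1, -0.7, -0.2]
tcp_pos: [0.5124, 0.0288, 0.0312]
force: [-0.2, -2.3, 0.9]
```

Contact: the arm stopped at y 0.0288. One slight increase, held briefly.

```bash
python3 -m handwheel '[{"dx":0,"dy":-0.0003,"spin":0,"dz":0,"gripper":1},{"dx":0,"dy":-0.0003,"spin":0,"dz":0,"gripper":1}]' | sed -n '1,4p'; python3 -m handwheel '[{"dx":0,"dy":-0.0001,"spin":0,"dz":0,"gripper":1},{"dx":0,"dy":-0.0001,"spin":0,"dz":0,"gripper":1},{"dx":0,"dy":-0.0001,"spin":0,"dz":0,"gripper":1}]' | sed -n '1,4p'
```

```text
time: 26.15
tcp_pos: [0.5124, 0.0289, 0.0312]
eef_rot: [179.9, 0.0, -14.1]
force: [-0.7, -4.5, 1.5]
time: 26.52
tcp_pos: [0.5124, 0.0289, 0.0312]
eef_rot: [179.9, 0.0, -14.1]
force: [-0.8, -4.9, 0.2]
```

It holds at about 4 N without sliding. Letting go: back off, then rise.

```bash
python3 -m handwheel '[{"dx":0,"dy":0.003,"spin":0,"dz":0,"gripper":1},{"dx":0,"dy":0.01,"spin":0,"dz":0,"gripper":1},{"dx":0,"dy":0.017,"spin":0,"dz":0,"gripper":1},{"dx":0,"dy":0.02,"spin":0,"dz":-0.01,"gripper":1},{"dx":0,"dy":0.02,"spin":0,"dz":-0.04,"gripper":1},{"dx":0,"dy":0.02,"spin":0,"dz":-0.08,"gripper":1},{"dx":0,"dy":0.02,"spin":0,"dz":-0.12,"gripper":1},{"dx":0,"dy":0.02,"spin":0,"dz":-0.15,"gripper":1},{"dx":0,"dy":0.02,"spin":0,"dz":-0.165,"gripper":1},{"dx":0,"dy":0.02,"spin":0,"dz":-0.17,"gripper":1},{"dx":0,"dy":0.02,"spin":0,"dz":-0.17,"gripper":1}]'
python3 - <<'E'
from h import *
s=env.capture("side"); cv2.imwrite("pics/s6.png",cv2.resize(s["image"][100:280,170:350][...,::-1],(600,600)))
E
```

```text
time: 27.9
tcp_pos: [0.5072, 0.0102, 0.2005]
eef_rot: [180.0, 0.1, -14.2]
force: [-0.3, -1.2, -0.1]
grip_width: 0.0001
finger_force: 0.0
```

View pics/s6.png

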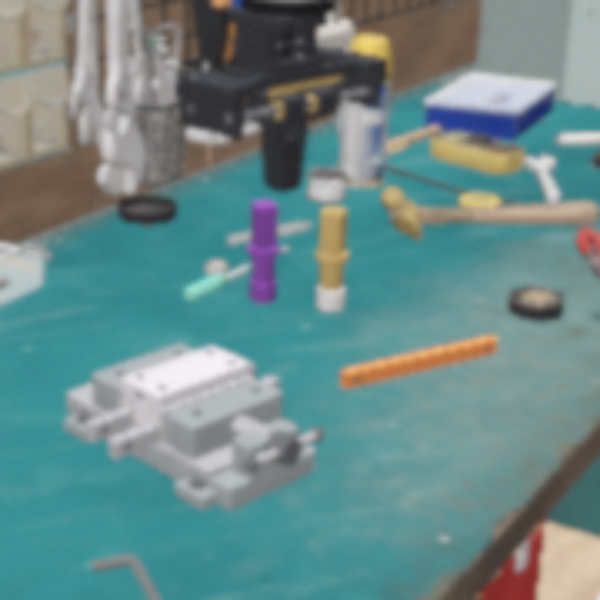

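The drift is upright at (332,260), the block is seated, the parallels are in place at (120,430) and (265,383), and the gripper is free. Handing in.

```bash
python3 -c "
from rig import env
print(env.hand_in())"
```

```text
the job is handed in; nothing more can be done
None
```

The job is handed in at about 28 s: I pressed the block onto both parallels with about 24 N through the brass drift and stood the drift upright in its old place; the back parallel then held against an end push of about 4–5 N (a little over the 3 N asked) without sliding.

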